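# Shut and pin the slide drawer

### The job

The microscope-slide drawer has just been loaded: push it fully shut, then lift the plain steel locking rod out of its wooden block and thread it down from above through the bushing on the cabinet and on through the bushing on the drawer front. Finish while still holding the rod there, upright, with its lower end sticking out about 2 cm below the lower bushing and clear of the table, so that I can put the clip on; the program ends with the rod in the gripper. Do not disturb the bottle, the eyepiece or the small slide box.

Things in the scene. Friction and masses are not known exactly. Their poses are not given: they have to be found in the camera images.
- case: fixed beech slide cabinet, 220 mm deep (its x), 220 mm wide (its y), 110 mm high (z); origin at the centre of its underside, on the table; its +x axis points from the drawer front into the cabinet, so the drawer opens towards its -x
- drawer (a joint): how far the drawer is open, m: 0 = fully shut against its stop, up to 0.11; it slides straight along the cabinet's x, needs about 3 N to move, stays where it is left
- drawer_front (a point): point on the flat outer face of the drawer front, 60 mm above the table, 15 mm to the cabinet's -y side of the middle; moves with the drawer. The front is 220 mm wide, from 13 to 89 mm above the table, and flat for 55 mm to either side of this point; 70 mm along the cabinet's -y is a steel knob (22 mm across, standing out 25 mm), 95 mm along +y the bushings
- upper_bushing (a point): centre of the upper mouth of the upper bushing: a vertical 14 mm through-hole (mouth widened by a 3 mm chamfer) in a steel plate, 12 mm thick and 36 mm wide, fixed to the cabinet's top front edge and level with its top, 110 mm above the table. The hole is 20 mm in front of the shut drawer's face, 80 mm to the cabinet's +y side of the middle; it reaches 20 mm farther forward
- lower_bushing (a point): centre of the upper mouth of the lower bushing: the same 14 mm chamfered hole in a 12 mm thick, 40 by 36 mm steel plate on the drawer front; top 62 mm, underside 50 mm above the table, only free air beneath. It moves with the drawer and lies exactly below the upper bushing when the drawer is fully shut
- stand: fixed wooden block, 70 by 60 mm and 40 mm high, with a vertical hole 12 mm in diameter and 30 mm deep in the middle of its top in which the rod stands; origin at the centre of its underside
- rod_center (a point): middle of the rod, half-way up: plain straight steel rod, 10 mm in diameter, 140 mm long, about 90 g, no head, lower end chamfered; starts upright in the block, lower end 10 mm and top 150 mm above the table, 110 mm of it standing out of the block; z axis along the rod towards its top
- rod_tip (a point): lower end of the rod, on its axis, 70 mm below rod_center; a dark clip groove is 10 mm above it
- oil_bottle_mid (a point): bystander: small brown glass bottle, 38 mm in diameter, 75 mm high; point half-way up
- eyepiece_mid (a point): bystander: black microscope eyepiece standing up, 36 mm in diameter, 60 mm high; point half-way up
- slide_box_mid (a point): bystander: closed white slide box, 85 by 55 by 30 mm; its centre

How it is judged:
On the way, in this order (a step that is already met when the one before it is completed fails the run):
1. the drawer is fully shut (value of joint drawer below 0.004 m), for 0.2 s.
2. the rod has come through the upper bushing from above, the drawer still shut (value of joint drawer below 0.006 m and horizontal distance between rod_tip and upper_bushing below 0.006 m and z of rod_tip in the frame of upper_bushing below -0.013 m and z of rod_center in the frame of upper_bushing above 0 m), for 0.05 s.
At the end, for the whole second after the job is handed in: The drawer is shut (within 6 mm), the rod runs upright (within 7 degrees) through both bushings, its lower end 6 to 40 mm below the underside of the lower bushing and at least 10 mm above the table, still, and held by the fingers (value of joint drawer below 0.006 m and horizontal distance between rod_tip and lower_bushing below 0.006 m and horizontal distance between rod_center and upper_bushing below 0.006 m and height (world z) of rod_tip between 0.01 and 0.044 m and angle between rod_center's own z axis and vertical below 0.12 rad and linear speed of rod below 0.02 m/s and contact force between the fingers and rod above 2 N); the arm keeps its last pose, push and grip.
It fails at once if the bottle is disturbed (moved over 20 mm) (distance of oil_bottle_mid from where it was at the start of the episode above 0.02 m).
It fails at once if the eyepiece is disturbed (moved over 20 mm) (distance of eyepiece_mid from where it was at the start of the episode above 0.02 m).
It fails at once if the slide box is disturbed (moved over 20 mm) (distance of slide_box_mid from where it was at the start of the episode above 0.02 m).
It also fails if it takes over 56 s, if anything falls off the work surface, if the arm or the gripper's body presses on something with over 40 N, if the wrist force passes 120 N, or if a joint passes its speed limit or range.

### The arm

A 6-joint arm with a two-finger parallel gripper is mounted at the origin on the work surface. World frame = base frame: x ahead of the robot, y to its left, z up, the work surface at z = 0. Lengths are in m, angles in rad, forces in N, time in s.
With the tool pointing down it reaches from about 0.4 to 0.825 m from the base axis. Payload 7 kg.
Tool frame: the origin (TCP) lies on the centre line of the jaws, within the pads' length; the fingertips stand 22 mm ahead of it and the grasp point (between the pads) lies 3 mm ahead of it; z points along the fingers, y is the direction in which the jaws open and shut (so a half turn about z gives the same grasp; the last joint's range is limited). The gripper opens to 88 mm and grips with 3 to 60 N. Pads are 19 mm wide; open, the fingers measure 130 mm over their backs; the gripper's body (78 mm by 193 mm) begins 47 mm behind the grasp point.
Start: joints at [-0.827, 0.359, 0.012, 0, -1.224, -0.288], TCP at [0.297, -0.606, 0.249] pointing down, gripper open.
Joint ranges: [-3.07, 3.07], [-1.43, 2.12], [-1.02, 1.25], [-3.03, 1.67], [-3.05, -0], [-3.03, 3.03]. Speed limits (rad/s): [2.39, 2.39, 3.01, 3.14, 3.14, 3.14].

### API

Orientations are given as [roll, pitch, yaw] about the fixed x, y, z axes, in that order (R = Rz(yaw) Ry(pitch) Rx(roll)).
In Python, from station import arm gives the robot as it stands. The module is installed in compiled form; this text tells all that it offers.
- The arm moves only by the tool arm_command, never from a script. Its argument "motion" is a list of rows, each a list of 3 entries, a list of its own where there are three numbers: the shift along the tool's x, y, z in mm, then the turn, a rotation vector about the tool's x, y, z in degrees, then the opening, from 0 (shut) to 1 (fully open). In form: [[[tx, ty, tz], [wx, wy, wz], grip], ...]. A call has 1 to 20 rows; each row shifts and turns the commanded pose from where the row before left it, along the tool's axes as they then stand; what a row does not reach is not made up. A row lasts 1/12 s, in which the tool goes at most 41.7 mm and 7.16 degrees, less where a joint would pass 70% of its speed; a pose out of reach is approached as far as the arm can. A call is refused whole if a number of a shift passes 41.7 or a number of a turn 7.16, either way. A call with a gripper value outside its range is refused whole. The fingers move at their own pace and stop on an object; "newtons" is the grip in N (left out, the last holds). Time passes only in rows, so rows that do not move let the fingers close. It gives the time, the measured TCP pose, the force and the opening at its end, in the units of the state.
- arm.get_state(): the state, without advancing time (a new reading comes with each control period).
- arm.grab_frame(name): name is "scene" or "top"; returns the picture (420x560x3 uint8, red, green, blue); there is no depth.
- arm.camera_info(name): a dict with "fov_y" (degrees; the focal length in pixels is half the picture's height over the tangent of half this angle, whatever the lens; pixels are square), "cx", "cy" (the principal point, pixels), "view" (4x4, takes a point from world to camera coordinates). Camera axes: x right, y down, z forward; pixel columns grow to the right and rows downward; lengths in m; the calibration is good to about 2 mm. A picture is of the moment at which its call begins. camera_info takes no time and is no camera call.
- arm.job_done(): hands the job in, once; it reports no verdict.
The state is a dict: "t": time; "q": joint angles; "qd": joint speeds; "joint_efforts": joint torques, N m; "eef_pos": TCP position; "ee_rot": TCP orientation; "force": force on the tool from outside, world axes, zero at the start; "moment": the same for the moment, N m; "width": finger opening in m.
Only numpy, scipy, OpenCV 4.12 (cv2) and the standard library are available. Lean on these libraries where they do the work, as an engineer would, in place of code of your own. Each camera call takes 0.05 s, during which the arm holds its last target. There are 200 camera calls.

## Working session

There is one attempt and no reset: what is moved stays moved. The work goes in short steps, Python scripts to look and compute and a tool call to move; the robot and the scene stay as the last step left them, time stands still between calls to the robot, and variables do not carry over. Pictures are saved under pics/ and viewed, on a budget of 10 in all, crops included, one or two more only if the job needs it, and the job is handed in when it is done.

Besides the shell and the picture viewer there is one more tool, called after ">>>" as name(argument=value, ...) on one line, values as JSON. arm_command: Moves the arm, as the interface text tells. Its arguments: {"type":"object","properties":{"motion":{"type":"array","items":{"type":"array"}},"newtons":{"type":"number"}},"required":["motion"]}

```bash
mkdir -p pics; python3 - <<'E'
from station import arm
import cv2,numpy as np
for n in("scene","top"):
    f=arm.grab_frame(n); cv2.imwrite(f"pics/{n}0.png",f[:,:,::-1]); i=arm.camera_info(n)
    print(n,i["fov_y"],i["cx"],i["cy"],np.round(i["view"],4).tolist(), {k for k in i})
s=arm.get_state();print(s)
E
```

```text
scene 52.278679562775686 273.6890435094861 208.8383352466007 [[0.8661, 0.4997, 0.0127, -0.5263], [0.373, -0.6291, -0.682, -0.177], [-0.3328, 0.5955, -0.7312, 1.1772], [0.0, 0.0, 0.0, 1.0]] {'cy', 'fov_y', 'cx', 'view'}
top 47.0566477786721 274.1353021931093 212.21385236156755 [[0.0078, -0.9999, 0.015, -0.0111], [-0.9949, -0.0093, -0.1003, 0.6097], [0.1004, -0.0141, -0.9948, 1.0559], [0.0, 0.0, 0.0, 1.0]] {'cy', 'fov_y', 'cx', 'view'}
{'t': 0.1, 'q': array([-8.26895393e-01,  3.59287768e-01,  1.11553925e-02, -2.99371466e-04,
       -1.22407504e+00, -2.88103467e-01]), 'qd': array([0.00088925, 0.00021251, 0.00161374, 0.00270039, 0.00123244,
       0.00025866]), 'joint_efforts': array([-1.94712506e-03, -5.84162593e+01,  2.93751472e+01,  7.01549113e+00,
        1.01362600e-02, -6.80524795e-05]), 'eef_pos': array([ 0.29692666, -0.60574451,  0.24773791]), 'ee_rot': array([ 3.14015975e+00, -1.31127749e-04, -2.68589702e+00]), 'force': array([-0.97928198,  0.08919979, -0.29565917]), 'moment': array([0.01063916, 0.04506362, 0.02997268]), 'width': 0.08760846003743426}
```

View pics/scene0.png

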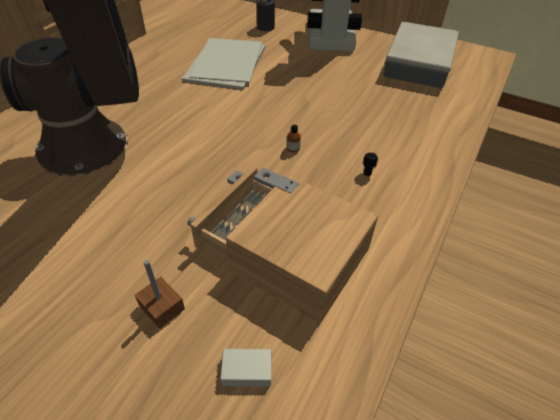

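View pics/top0.png

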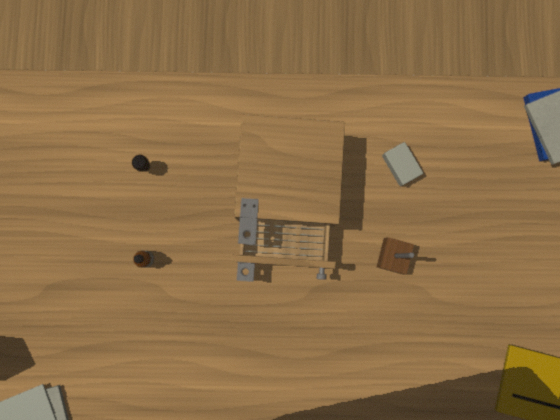

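The scene view shows the cabinet with its drawer open, the rod's block at about (160,300), the slide box at (247,367), the bottle at (293,140) and the eyepiece at (370,163). In the top view, the upper bushing hole is near (247,234), the lower one near (245,271), the knob near (322,273), and the block near (398,256) with the rod leaning radially outward.

```bash
cat > h.py <<'E'
from station import arm
import cv2,numpy as np
def P(n):
    i=arm.camera_info(n);V=np.array(i["view"]);f=210/np.tan(np.radians(i["fov_y"]/2));return V,f,i["cx"],i["cy"]
def plane(n,u,v,z):
    V,f,cx,cy=P(n);d=V[:3,:3].T@np.array([(u-cx)/f,(v-cy)/f,1]);c=-V[:3,:3].T@V[:3,3];return (c+d*(z-c[2])/d[2]).round(4)
def proj(n,p):
    V,f,cx,cy=P(n);q=V[:3,:3]@np.array(p)+V[:3,3];return np.round([f*q[0]/q[2]+cx,f*q[1]/q[2]+cy],1)
def crop(n,x,y,w,h,s,out,src=None):
    g=cv2.imread(src) if src else arm.grab_frame(n)[:,:,::-1]
    c=cv2.resize(g[y:y+h,x:x+w],None,fx=s,fy=s,interpolation=cv2.INTER_CUBIC)
    for k in range(0,w,10):cv2.line(c,(k*s,0),(k*s,12 if (x+k)%50==0 else 5),(0,255,0),1)
    for k in range(0,h,10):cv2.line(c,(0,k*s),(12 if (y+k)%50==0 else 5,k*s),(0,255,0),1)
    cv2.imwrite(out,c)
E
python3 - <<'E'
from h import *
crop("top",230,110,200,180 and 185,4 and 3,"pics/c1.png","pics/top0.png")
g=cv2.imread("pics/top0.png")
crop("top",230,190,200,100,4,"pics/c1.png","pics/top0.png")
for a in [(247,234,.11),(245,271.5,.062),(398,256,.04),(403.5,165,.03),(141,163,.06),(141,259,.075),(240,120,.11),(344,122,.11),(340,223,.11),(236,218,.11)]:print(a,plane("top",*a))
E
```

```text
(247, 234, 0.11) [0.5557 0.0512 0.11  ]
(245, 271.5, 0.062) [0.4773 0.0565 0.062 ]
(398, 256, 0.04) [ 0.5136 -0.2818  0.04  ]
(403.5, 165, 0.03) [ 0.7211 -0.3008  0.03  ]
(141, 163, 0.06) [0.7131 0.289  0.06  ]
(141, 259, 0.075) [0.5024 0.2777 0.075 ]
(240, 120, 0.11) [0.7981 0.0694 0.11  ]
(344, 122, 0.11) [ 0.7965 -0.1523  0.11  ]
(340, 223, 0.11) [ 0.5804 -0.1424  0.11  ]
(236, 218, 0.11) [0.5889 0.0746 0.11  ]
```

View pics/c1.png

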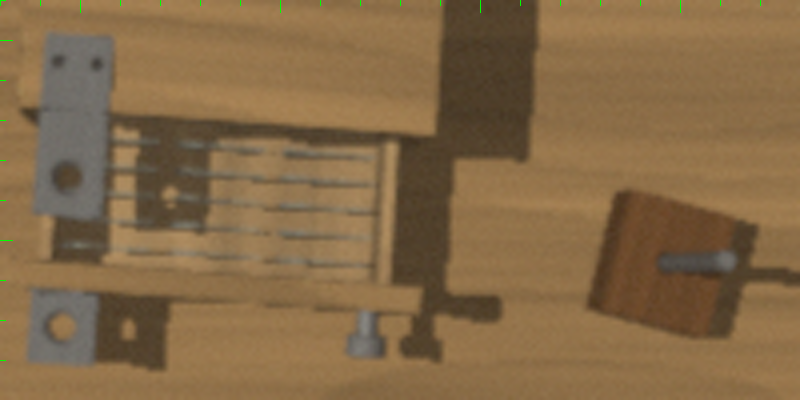

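>>> arm_command(motion=[[[0, 0, 0], [0, 0, 7.15], 0], [[0, 0, 0], [0, 0, 7.15], 0], [[0, 0, 0], [0, 0, 7.15], 0], [[0, 0, 0], [0, 0, 7.15], 0], [[-8, 36, 0], [0, 0, 0], 0], [[-8, 36, 0], [0, 0, 0], 0], [[-8, 36, 0], [0, 0, 0], 0], [[-8, 36, 0], [0, 0, 0], 0], [[-8, 36, 0], [0, 0, 0], 0], [[-8, 36, 0], [0, 0, 0], 0], [[-8, 36, 0], [0, 0, 0], 0], [[-8, 36, 0], [0, 0, 0], 0], [[-8, 36, 0], [0, 0, 0], 0], [[-8, 36, 0], [0, 0, 0], 0], [[-8, 36, 0], [0, 0, 0], 0], [[-8, 36, 0], [0, 0, 0], 0], [[-8, 36, 0], [0, 0, 0], 0], [[-8, 36, 0], [0, 0, 0], 0], [[-8, 36, 0], [0, 0, 0], 0], [[-8, 32, 0], [0, 0, 0], 0]])

```text
t: 1.77
eef_pos: [0.4496, -0.0381, 0.2487]
ee_rot: [3.141, 0.0, 3.099]
force: [0.7, -1.0, 0.0]
width: 0.0006
```

```bash
python3 - <<'E'
from h import *
for a in [(411.0,255,.15),(396,255.2,.04),(246.7,233.9,.11),(245,271.4,.062)]:print(a,plane("top",*a))
E
```

```text
(411.0, 255, 0.15) [ 0.5144 -0.278   0.15  ]
(396, 255.2, 0.04) [ 0.5153 -0.2773  0.04  ]
(246.7, 233.9, 0.11) [0.5559 0.0519 0.11  ]
(245, 271.4, 0.062) [0.4775 0.0565 0.062 ]
```

>>> arm_command(motion=[[[0, 0, 34], [0, 0, 0], 0], [[0, 0, 34], [0, 0, 0], 0], [[0, 0, 34], [0, 0, 0], 0], [[0, 0, 34], [0, 0, 0], 0], [[0, 0, 33], [0, 0, 0], 0], [[-15, 0, 0], [0, 0, 0], 0], [[-10, 0, 0], [0, 0, 0], 0], [[-8, 0, 0], [0, 0, 0], 0], [[-8, 0, 0], [0, 0, 0], 0], [[-8, 0, 0], [0, 0, 0], 0], [[-8, 0, 0], [0, 0, 0], 0], [[-8, 0, 0], [0, 0, 0], 0], [[-8, 0, 0], [0, 0, 0], 0], [[-8, 0, 0], [0, 0, 0], 0], [[-8, 0, 0], [0, 0, 0], 0], [[-6, 0, 0], [0, 0, 0], 0], [[-4, 0, 0], [0, 0, 0], 0]])

```text
t: 3.18
eef_pos: [0.55, -0.0444, 0.0798]
ee_rot: [3.141, 0.001, 3.098]
force: [-2.7, -1.4, 0.6]
width: 0.0004
```

>>> arm_command(motion=[[[-3, 0, 0], [0, 0, 0], 0], [[-3, 0, 0], [0, 0, 0], 0], [[-2, 0, 0], [0, 0, 0], 0], [[-2, 0, 0], [0, 0, 0], 0]])

```text
t: 3.52
eef_pos: [0.5588, -0.0448, 0.0797]
ee_rot: [3.142, 0.0, 3.098]
force: [-4.5, -0.7, 3.1]
width: 0.0007
```

>>> arm_command(motion=[[[-2, 0, 0], [0, 0, 0], 0], [[-2, 0, 0], [0, 0, 0], 0], [[-1, 0, 0], [0, 0, 0], 0]])

```text
t: 3.77
eef_pos: [0.559, -0.0452, 0.0789]
ee_rot: [-3.141, -0.009, 3.097]
force: [-20.7, 5.1, 16.4]
width: 0.0009
```

>>> arm_command(motion=[[[0, 0, 0], [0, 0, 0], 0], [[0, 0, 0], [0, 0, 0], 0], [[0, 0, 0], [0, 0, 0], 0], [[10, 0, 0], [0, 0, 0], 0], [[25, 0, 0], [0, 0, 0], 0], [[25, 0, 0], [0, 0, 0], 0], [[0, 0, -35], [0, 0, 0], 1], [[0, 0, -35], [0, 0, 0], 1], [[0, 0, -35], [0, 0, 0], 1], [[0, 0, -35], [0, 0, 0], 1], [[0, 0, -35], [0, 0, 0], 1]])

```text
t: 4.68
eef_pos: [0.5042, -0.0422, 0.2571]
ee_rot: [3.141, 0.003, 3.099]
force: [0.8, 0.5, -0.3]
width: 0.0281
```

```bash
python3 - <<'E'
from h import *
g=arm.grab_frame("top")[:,:,::-1];cv2.imwrite("pics/t2.png",g)
g=arm.grab_frame("scene")[:,:,::-1];cv2.imwrite("pics/s2.png",g)
crop("scene",120,110,200,145,4,"pics/c2.png","pics/s2.png")
print(arm.get_state()["eef_pos"])
E
```

```text
[ 0.50749483 -0.04187499  0.26135414]
```

View pics/c2.png

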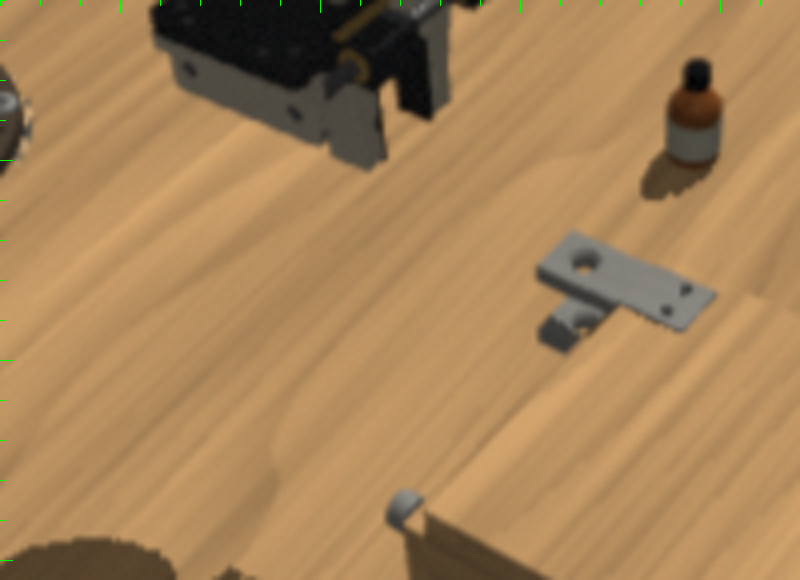

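>>> arm_command(motion=[[[-2.2, -29.4, 0], [0, 0, 0], 1], [[-2.2, -29.4, 0], [0, 0, 0], 1], [[-2.2, -29.4, 0], [0, 0, 0], 1], [[-2.2, -29.4, 0], [0, 0, 0], 1], [[-2.2, -29.4, 0], [0, 0, 0], 1], [[-2.2, -29.4, 0], [0, 0, 0], 1], [[-2.2, -29.4, 0], [0, 0, 0], 1], [[-2.2, -29.4, 0], [0, 0, 0], 1], [[0, 0, 0], [0, 0, 0], 1], [[0, 0, 0], [0, 0, 0], 1]])

```text
t: 5.62
eef_pos: [0.5115, -0.2796, 0.2541]
ee_rot: [-3.141, 0.001, 3.096]
force: [-1.0, -0.4, 0.2]
width: 0.0873
```

```bash
python3 - <<'E'
from h import *
print(arm.get_state()["eef_pos"])
for a in [(265.9,174.5,.11),(266.3,189.8,.062)]:print(a,plane("scene",*a))
# rod top/base pixel in scene0 
print(proj("scene",(.5148,-.2777,.15)),proj("scene",(.5148,-.2777,.04)))
g=cv2.imread("pics/scene0.png");a=cv2.resize(g[250:330,120:200],None,fx=5,fy=5,interpolation=cv2.INTER_CUBIC)
g=cv2.imread("pics/t2.png");b=cv2.resize(g[200:280,210:290],None,fx=5,fy=5,interpolation=cv2.INTER_CUBIC)
cv2.imwrite("pics/c3.png",np.hstack([a,b]))
E
```

```text
[ 0.51145652 -0.27956425  0.25410555]
(265.9, 174.5, 0.11) [0.5575 0.05   0.11  ]
(266.3, 189.8, 0.062) [0.5578 0.0513 0.062 ]
[146.4 260. ] [158.3 294.5]
```

View pics/c3.png

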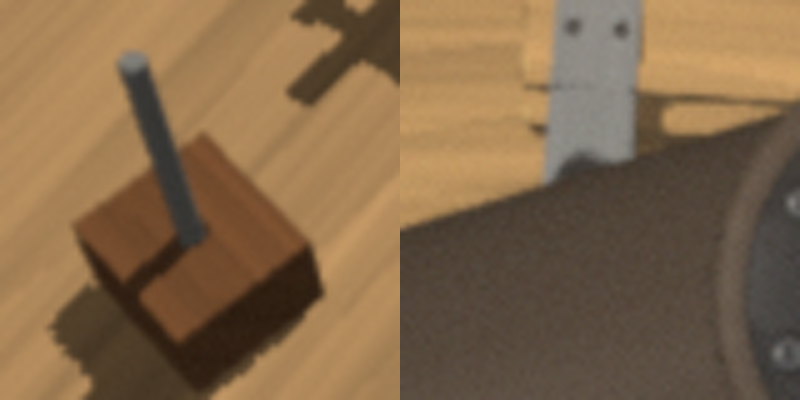

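```bash
python3 - <<'E'
from h import *
for a in [(146.2,262,.15),(158,297,.04)]:print(a,plane("scene",*a))
print([proj("scene",(.5148+d,-.2777+e,.15)) for d,e in((.005,0),(0,-.005))])
E
```

```text
(146.2, 262, 0.15) [ 0.5172 -0.281   0.15  ]
(158, 297, 0.04) [ 0.5178 -0.2821  0.04  ]
[array([148.7, 261.3]), array([144.4, 262.1])]
```

>>> arm_command(motion=[[[-4.5, 0, 0], [0, 0, 0], 1], [[0, 0, 33], [0, 0, 0], 1], [[0, 0, 33], [0, 0, 0], 1], [[0, 0, 33], [0, 0, 0], 1], [[0, 0, 33], [0, 0, 0], 1], [[0, 0, 0], [0, 0, 0], 1], [[0, 0, 0], [0, 0, 0], 0], [[0, 0, 0], [0, 0, 0], 0], [[0, 0, 0], [0, 0, 0], 0], [[0, 0, 0], [0, 0, 0], 0], [[0, 0, 0], [0, 0, 0], 0], [[0, 0, 0], [0, 0, 0], 0], [[0, 0, 0], [0, 0, 0], 0], [[0, 0, 0], [0, 0, 0], 0]], newtons=10)

```text
t: 6.78
eef_pos: [0.5157, -0.2785, 0.1229]
ee_rot: [-3.142, 0.001, 3.098]
force: [-0.2, 0.5, 0.2]
width: 0.0399
```

>>> arm_command(motion=[[[0, 0, 0], [0, 0, 0], 0], [[0, 0, 0], [0, 0, 0], 0], [[0, 0, 0], [0, 0, 0], 0], [[0, 0, 0], [0, 0, 0], 0], [[0, 0, 0], [0, 0, 0], 0], [[0, 0, 0], [0, 0, 0], 0], [[0, 0, 0], [0, 0, 0], 0], [[0, 0, 0], [0, 0, 0], 0]])

```text
t: 7.45
eef_pos: [0.5156, -0.2784, 0.1225]
ee_rot: [3.142, -0.0, 3.098]
force: [-0.5, -0.1, -0.3]
width: 0.0095
```

>>> arm_command(motion=[[[0, 0, 0], [0, 0, 0], 0], [[0, 0, 0], [0, 0, 0], 0], [[0, 0, -5], [0, 0, 0], 0], [[0, 0, -12], [0, 0, 0], 0], [[0, 0, -12], [0, 0, 0], 0], [[0, 0, -20], [0, 0, 0], 0], [[0, 0, -20], [0, 0, 0], 0], [[0, 0, -20], [0, 0, 0], 0], [[0, 0, -20], [0, 0, 0], 0], [[0, 0, -15], [0, 0, 0], 0], [[0, 0, -6], [0, 0, 0], 0]], newtons=35)

```text
t: 8.37
eef_pos: [0.5165, -0.2788, 0.2556]
ee_rot: [-3.14, 0.004, 3.099]
force: [-0.1, -0.1, -0.2]
width: 0.009
```

>>> arm_command(motion=[[[-1, 15, 0], [0, 0, 0], 0], [[-2.4, 30, 0], [0, 0, 0], 0], [[-2.4, 30, 0], [0, 0, 0], 0], [[-2.4, 30, 0], [0, 0, 0], 0], [[-2.4, 30, 0], [0, 0, 0], 0], [[-2.4, 30, 0], [0, 0, 0], 0], [[-2.4, 30, 0], [0, 0, 0], 0], [[-2.4, 30, 0], [0, 0, 0], 0], [[-2.4, 30, 0], [0, 0, 0], 0], [[-2.4, 30, 0], [0, 0, 0], 0], [[-2.4, 30, 0], [0, 0, 0], 0], [[-1.6, 16, 0], [0, 0, 0], 0], [[0, 0, 9], [0, 0, 0], 0], [[0, 0, 9], [0, 0, 0], 0], [[0, 0, 0], [0, 0, 0], 0], [[0, 0, 0], [0, 0, 0], 0]])

```text
t: 9.7
eef_pos: [0.5558, 0.0502, 0.2335]
ee_rot: [-3.141, -0.002, 3.097]
force: [0.1, 1.1, -0.4]
width: 0.0095
```

```bash
python3 - <<'E'
from h import *
s=arm.get_state();print(s["eef_pos"],s["ee_rot"])
cv2.imwrite("pics/s4.png",arm.grab_frame("scene")[:,:,::-1]);cv2.imwrite("pics/t4.png",arm.grab_frame("top")[:,:,::-1])
crop("scene",225,130,90,75,8,"pics/c4.png","pics/s4.png")
e=s["eef_pos"]; print([proj("scene",(e[0],e[1],z)) for z in (.126,.23)], proj("scene",(.5567,.051,.11)))
E
```

```text
[0.55578641 0.05018437 0.23348578] [-3.14054926e+00 -2.18178088e-03  3.09746580e+00]
[array([265.3, 168.7]), array([265.2, 129.6])] [265.8 174.1]
```

View pics/c4.png

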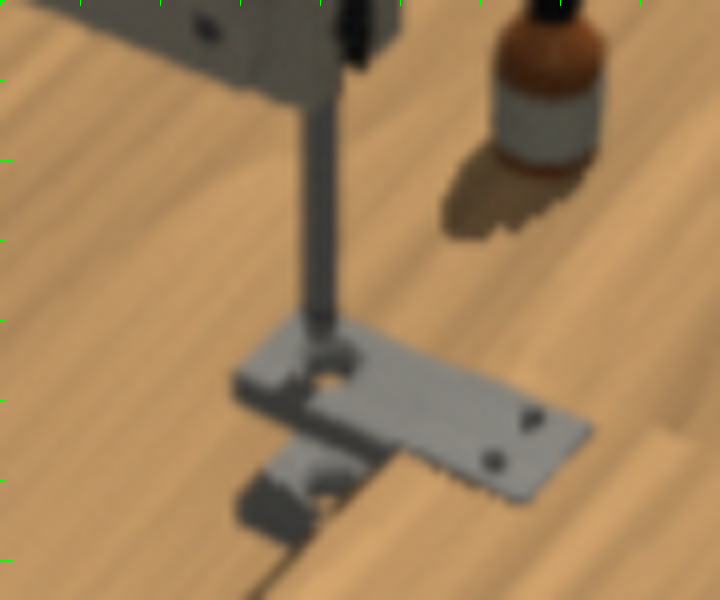

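```bash
python3 - <<'E'
from h import *
a=plane("scene",264.5,171.1,.121);b=plane("scene",266.06,175.06,.11);d=b-a;print(a,b,d,"tool",(-1000*(d[0]*.999-d[1]*.0435)).round(1),(1000*(d[0]*.0435+d[1]*.999)).round(1))
print(proj("scene",a),proj("scene",(.5558,.0502,.121)))
crop("top",205,175,90,75,8,"pics/c5.png","pics/t4.png")
E
```

```text
[0.5554 0.0475 0.121 ] [0.5587 0.0486 0.11  ] [ 0.0033  0.0011 -0.011 ] tool -3.2 1.2
[264.5 171.1] [265.3 170.4]
```

View pics/c5.png

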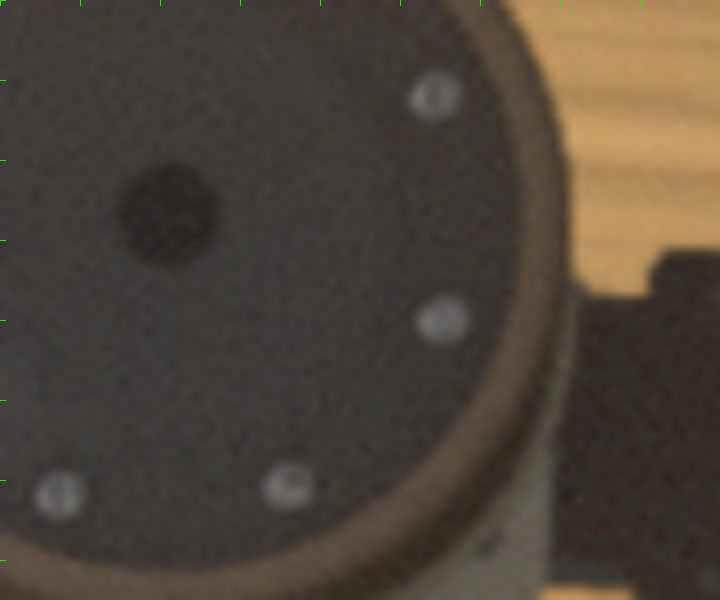

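The top view is blocked by the wrist. The scene crop shows the rod vertical, its tip at about (264.5,171), and the hole at about (266,175). I'll shift about 2 mm and descend, watching the force.

>>> arm_command(motion=[[[-2.2, 1.1, 0], [0, 0, 0], 0], [[0, 0, 3], [0, 0, 0], 0], [[0, 0, 3], [0, 0, 0], 0], [[0, 0, 3], [0, 0, 0], 0], [[0, 0, 2], [0, 0, 0], 0], [[0, 0, 2], [0, 0, 0], 0], [[0, 0, 2], [0, 0, 0], 0], [[0, 0, 2], [0, 0, 0], 0]])

```text
t: 10.47
eef_pos: [0.5586, 0.0521, 0.2173]
ee_rot: [-3.142, -0.0, 3.098]
force: [-0.5, 1.1, -0.6]
width: 0.0092
```

>>> arm_command(motion=[[[0, 0, 2], [0, 0, 0], 0], [[0, 0, 2], [0, 0, 0], 0], [[0, 0, 2], [0, 0, 0], 0], [[0, 0, 2], [0, 0, 0], 0], [[0, 0, 2], [0, 0, 0], 0], [[0, 0, 2], [0, 0, 0], 0], [[0, 0, 0], [0, 0, 0], 0]])

```text
t: 11.05
eef_pos: [0.5586, 0.0521, 0.2051]
ee_rot: [-3.141, -0.001, 3.098]
force: [-0.9, -0.3, -1.1]
width: 0.0092
```

>>> arm_command(motion=[[[0, 0, 4], [0, 0, 0], 0], [[0, 0, 4], [0, 0, 0], 0], [[0, 0, 4], [0, 0, 0], 0], [[0, 0, 4], [0, 0, 0], 0], [[0, 0, 4], [0, 0, 0], 0], [[0, 0, 3], [0, 0, 0], 0], [[0, 0, 0], [0, 0, 0], 0]])

```text
t: 11.63
eef_pos: [0.5585, 0.052, 0.1816]
ee_rot: [-3.141, -0.001, 3.098]
force: [-0.5, 1.2, -2.5]
width: 0.0096
```

```bash
python3 - <<'E'
from h import *
print(arm.get_state()["force"])
crop("scene",225,130,90,75,8,"pics/c6.png")
E
```

```text
[-0.53440391  1.18041051 -2.52056597]
```

View pics/c6.png

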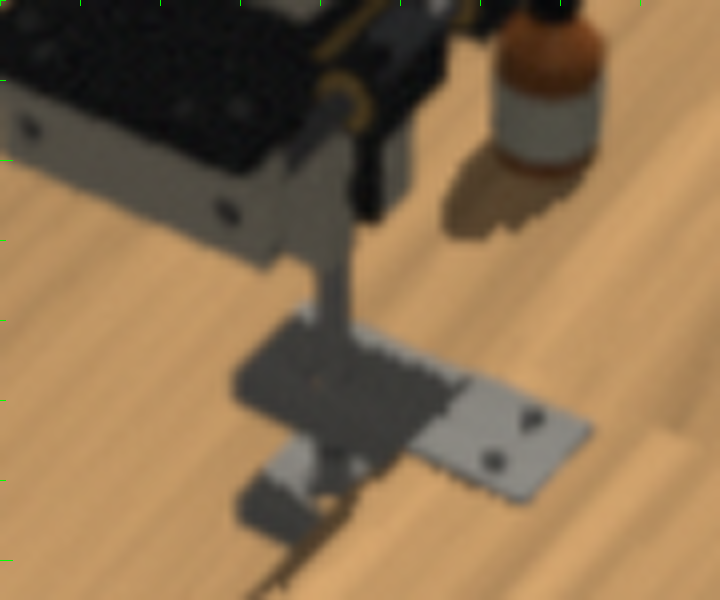

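>>> arm_command(motion=[[[0, 0, 2], [0, 0, 0], 0], [[0, 0, 2], [0, 0, 0], 0], [[0, 0, 2], [0, 0, 0], 0], [[0, 0, 2], [0, 0, 0], 0], [[0, 0, 2], [0, 0, 0], 0], [[0, 0, 2], [0, 0, 0], 0], [[0, 0, 2], [0, 0, 0], 0], [[0, 0, 0], [0, 0, 0], 0]])

```text
t: 12.35
eef_pos: [0.5586, 0.0521, 0.168]
ee_rot: [-3.141, -0.001, 3.098]
force: [-1.4, -0.2, -1.8]
width: 0.0088
```

Tip is at about 55 mm, so it is inside the lower bushing, and no contact force has built up. Continuing down.

>>> arm_command(motion=[[[0, 0, 3], [0, 0, 0], 0], [[0, 0, 3], [0, 0, 0], 0], [[0, 0, 3], [0, 0, 0], 0], [[0, 0, 3], [0, 0, 0], 0], [[0, 0, 3], [0, 0, 0], 0], [[0, 0, 3], [0, 0, 0], 0], [[0, 0, 3], [0, 0, 0], 0], [[0, 0, 3], [0, 0, 0], 0], [[0, 0, 2], [0, 0, 0], 0], [[0, 0, 0], [0, 0, 0], 0], [[0, 0, 0], [0, 0, 0], 0], [[0, 0, 0], [0, 0, 0], 0], [[0, 0, 0], [0, 0, 0], 0]])

```text
t: 13.43
eef_pos: [0.5586, 0.0521, 0.1423]
ee_rot: [-3.142, -0.001, 3.098]
force: [-3.2, 1.0, -2.4]
width: 0.009
```

```bash
python3 - <<'E'
from h import *
s=arm.get_state();print(s["eef_pos"],s["force"],s["width"],proj("scene",(s["eef_pos"][0],s["eef_pos"][1],.029)))
cv2.imwrite("pics/s7.png",arm.grab_frame("scene")[:,:,::-1])
crop("scene",225,140,100,75,8,"pics/c7.png","pics/s7.png")
E
```

```text
[0.55859381 0.0520723  0.14227505] [-3.2453336   0.97520201 -2.42896443] 0.009036479173272906 [266.8 199.8]
```

View pics/c7.png

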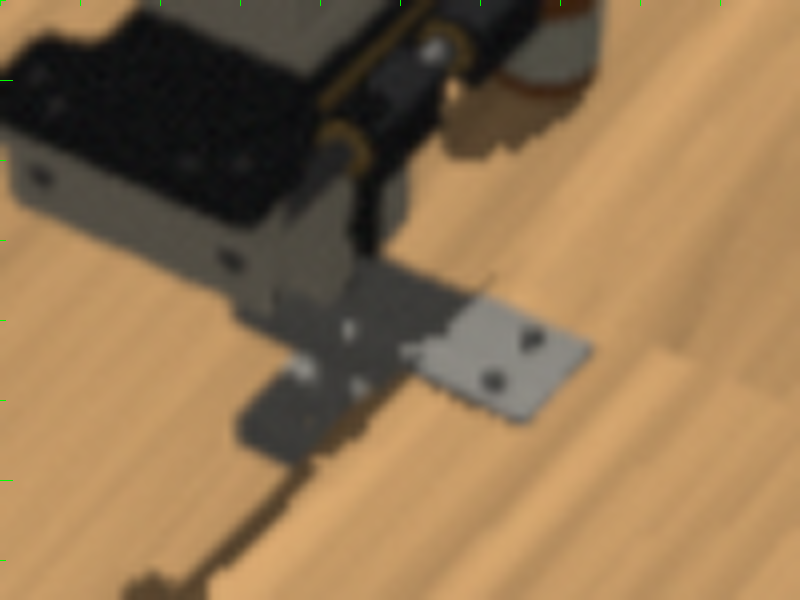

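```bash
python3 -c "
from station import arm
print(arm.job_done())"
```

```text
the job is handed in; nothing more can be done
None
```

The drawer is shut and the rod is threaded down through both bushings. The gripper is still holding it upright at 35 N, and I handed the job in at about 13.5 s.

**Last checks**
- **Drawer:** I pushed it until it stopped dead against about 20 N. The picture taken afterwards showed the two bushing holes lined up one above the other.
- **Rod:** The gripper sits at z = 0.142 m, which puts the rod's lower end about 30 mm above the table, or 2 cm below the lower bushing. No upward force built up on the way down, so I don't think the rod slipped in the fingers. The fingers are 9 mm apart on the 10 mm rod, and the tool is vertical to within 0.001 rad.
- **Bystanders:** I never went near the bottle, eyepiece or slide box. I didn't check the eyepiece or slide box in a picture afterwards; the bottle, partly hidden in the last one, looked to be in the same place.

**Not confirmed or in disagreement**
- **Lower end not seen:** It is hidden in the last picture, so its position comes from the gripper height and the low forces.
- **Side force:** About 3 N on the rod towards -x remains, so it probably rests lightly against the bushing wall. This pushes the drawer in the closing direction.
- **Camera mismatch:** The two cameras disagreed by 3–5 mm on where the rod stood and about 2.5 mm on the bushing hole. I used values in between, and the rod went in without catching.

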